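Check the corner of a half-built equipment box with a square

ROBOT

A 7-joint arm with a two-finger parallel gripper is mounted at the origin on the work surface. World frame = base frame: x ahead of the robot, y to its left, z up, the work surface at z = 0. Lengths are in m, angles in rad, forces in N, time in s.
With the tool pointing down it reaches from about 0.35 to 0.9 m from the base axis. Payload 19.9 kg.
Tool frame: the origin (TCP) lies at the very end of the fingers, on their centre line; the grasp point (between the pads) lies 19 mm behind it (pinch_z is the distance from the TCP to the grasp point, in m); z points along the fingers, y is the line along which they close (so a half turn about z gives the same grasp; the last joint's range is limited). The gripper opens to 85 mm and grips with 20 to 120 N. Pads are 22 mm wide; open, the fingers measure 114 mm over their backs; the gripper's body (76 mm by 85 mm) begins 54 mm behind the grasp point. The pads swing forward as they close: fully open they stand 13 mm farther back than shut.
Start: joints at [-1.387, 0.417, -0.01, 1.614, 0.005, 1.111, -0.053], TCP at [0.14, 0.609, 0.231] pointing down, gripper open.
Joint ranges: [-2.81, 2.81], [-0.39, 2.02], [-1.27, 1.25], [0.06, 2.57], [-1.19, 4.33], [0.19, 2], [-2.82, 2.82]. Speed limits (rad/s): [1.89, 1.89, 2.39, 2.39, 3.01, 3.01, 3.01].

INTERFACE

Orientations are given as a unit quaternion [x, y, z, w].
In Python, from workcell import * gives the robot as it stands. Calls block until the motion is done:
- move_to(position, orientation): joint-space move of the TCP to a pose.
- servo_line(position, velocity=0.15, ori=None, max_force=None): straight line of the TCP; ori=None keeps the orientation; velocity is the mean speed in m/s. With max_force (N) it stops when the force on the tool has changed by that much, and returns True; else False.
- set_joints(angles): joint-space move.
- gripper_to(opening, grip_force=None): opening from 0.0 (shut) to 1.0 (fully open); grip_force is the grip in N (None keeps the last); returns when the fingers have stopped.
- dwell(seconds).
- solve_ik(position, orientation): joint angles nearest the present ones, or None.
- read_state(): the state.
- get_image(name): name is "scene" or "top" or "wrist"; returns a dict with "img" (400x640x3 uint8, red, green, blue), "fx", "fy", "cx", "cy" (pixels), "k1" (the pictures are not rectified: a ray, as slopes to the right and down, at radius r is drawn at 1 + k1 r^2 times it, then the intrinsics apply), "rvec" (rotation vector, rad) and "tvec" (3), from world to camera coordinates, as OpenCV has them. Camera axes: x right, y down, z forward; pixel columns grow to the right and rows downward; lengths in m; the calibration is good to about 2 mm. A picture is of the moment at which its call begins. There is no depth.
A pose or a line that the arm cannot do raises PlanningError and nothing moves.
- finish_job(): hands the job in; it is judged then, once.
The state is a dict: "time": time; "qpos": joint angles; "qvel": joint speeds; "joint_efforts": joint torques, N m; "tcp_pos": TCP position; "orientation": TCP orientation; "force": force on the tool from outside, world axes, zero at the start; "wrist_torque": the same for the moment, N m; "width": opening from 0.0 (shut) to 1.0 (fully open); "finger_force": force on a finger pad.
Only numpy, scipy, OpenCV 4.12 (cv2) and the standard library are available. Lean on these libraries where they do the work, as an engineer would, in place of code of your own. Each camera call takes 0.05 s, during which the arm holds its last target. There are 200 camera calls.

TASK

Pick up the right-angled square by its fin, set it down in the corner of the half-built plywood box and press it in until both its legs bear on both side panels at once, holding it pressed for a moment. Then let go and leave it lying flat and flush in the corner so that I can look for gaps. Leave the narrow 45-degree mitre gauge where it lies.

Things in the scene. Friction and masses are not known exactly. Their poses are not given: they have to be found in the camera images.
- square: Loose aluminium square, 0.3 kg, lying flat: legs 140 mm long, 24 wide, 14 thick, at 90 degrees, with diagonal tie bar. Origin: outer heel, at the underside; legs along +x and +y, their outer edges (the ones to press) on these axes; z up. Grip fin: upright plate 12 mm thick, 44 long, top 58 above the underside, centred at x=y=56 mm, its length along the 45-degree bisector; centre of mass near it.
- side_a: Fixed plywood side panel of the half-built box, 12 mm thick, 45 high, on a 9 mm base panel that lies on the counter. Origin: the box's inner corner at the base panel's top. The upright inner face runs along +x for 188 mm; the inside is on its +y side. The base fills 188 x 188 mm inside the corner; the other two sides are open.
- side_b: The other fixed side panel, same thickness and height, square to side_a. Same origin (inner corner, at the base panel's top) and same axes as side_a: its upright inner face runs along +y for 188 mm, the inside is on its +x side.
- mitre_gauge: Loose aluminium mitre gauge, to be left alone: like the square but a narrow wedge, its 125 mm legs open by only 45 degrees; same kind of fin (12 x 44 mm, 58 high), 70 mm from the heel. Origin: where the legs' outer edges would meet, just ahead of its blunt nose, at the underside; one leg along +x, the other 45 degrees from it towards +y.
Mind the look-alikes: they are no part of the job. Leave any turquoise look-alike of the square alone.

How it is judged:
On the way:
1. the held square is pressed against both side panels at once, flat, with its heel in the corner (contact force between square and side_a above 0.5 N and contact force between square and side_b above 0.5 N and contact force between the fingers and square above 0.5 N and distance between square and side_a below 0.01 m and angle between the x axis of square and the x axis of side_a, either way round below 0.17 rad and angle between square's own z axis and vertical below 0.17 rad), for 0.2 s.
At the end, for the whole second after the job is handed in: The square lies released, at rest and flat (within 10 degrees) on the base panel with its heel within 10 mm of the inner corner and its legs along the two side panels within 10 degrees; the mitre gauge is within 30 mm of where it was (distance between square and side_a below 0.01 m and angle between the x axis of square and the x axis of side_a, either way round below 0.17 rad and angle between square's own z axis and vertical below 0.17 rad and contact force between the fingers and square below 0.1 N and linear speed of square below 0.02 m/s and distance of mitre_gauge from where it was at the start of the episode below 0.03 m); the robot touches nothing.
It fails at once if the mitre gauge is moved by more than 30 mm (distance of mitre_gauge from where it was at the start of the episode above 0.03 m).
It also fails if it takes over 42 s, if anything falls off the work surface, if the arm or the gripper's body presses on something with over 40 N, if the wrist force passes 120 N, or if a joint passes its speed limit or range.

## Working session

There is one attempt and no reset: what is moved stays moved. The work goes in short steps, each a Python script; the robot and the scene stay as the last script left them, time stands still between calls to the robot, and variables do not carry over. Pictures are saved under pics/ and viewed, at most 10 in all, crops included, and the job is handed in when it is done.

```bash
mkdir -p pics; ls
python3 - <<'E'
from workcell import *
import cv2
for n in("top","scene"):
    d=get_image(n); cv2.imwrite(f"pics/{n}0.png",d["img"][:,:,::-1])
    print(n,{k:d[k] for k in d if k!="img"})
s=read_state();print(s["time"],s["tcp_pos"],s["orientation"],s["force"])
E
```

```text
pics
top {'fx': 425.8773275784425, 'fy': 425.8773275784425, 'cx': 319.1816869757414, 'cy': 202.30980430059304, 'k1': 0.00839314965319868, 'rvec': array([ 2.20076028, -2.14332087,  0.056414  ]), 'tvec': array([-0.00970749,  0.39319913,  1.14428017])}
scene {'fx': 382.62684422700073, 'fy': 382.62684422700073, 'cx': 320.75859546472014, 'cy': 203.069573338005, 'k1': -0.08551247615589377, 'rvec': array([ 2.04771461,  1.28187811, -0.51977863]), 'tvec': array([-0.16236227, -0.2300574 ,  1.17629696])}
0.1 [0.13984858 0.60885086 0.23072048] [ 1.12637819e-01  9.93635958e-01 -5.50490491e-04 -3.08493614e-05] [0.25811982 0.60504916 0.01232345]
```

View pics/top0.png

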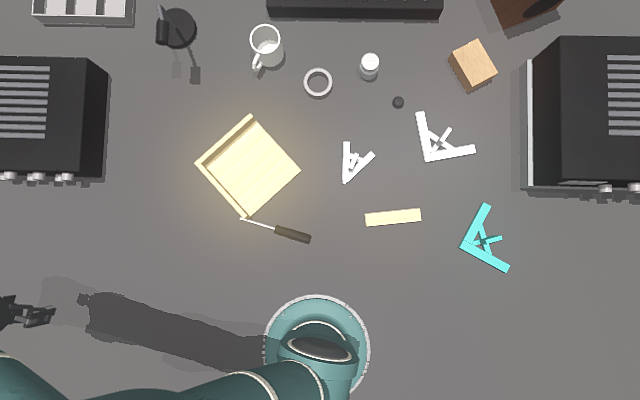

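View pics/scene0.png

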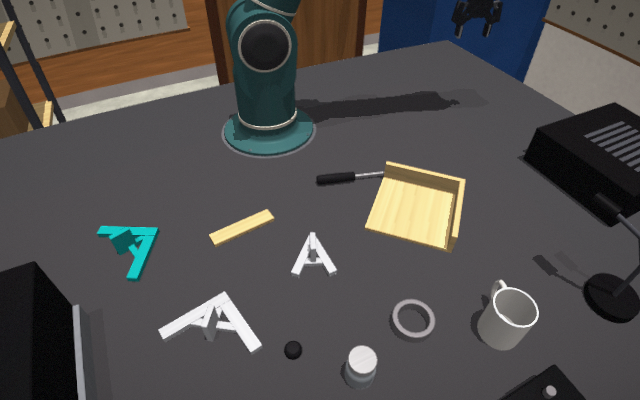

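Candidates in the top view:
- White square, heel at about (426,161), legs opening 90°. This one fits: aluminium-white and right-angled.
- White narrow wedge at (345,182), which is the mitre gauge.
- Turquoise look-alike at (460,247).

The box's corner is at about (196,163) and opens to the right. I'll confirm the square in an enlarged crop.

Run:
```python
import cv2,numpy as np
i=cv2.imread("pics/top0.png")
a=cv2.resize(i[105:175,405:485],None,fx=5,fy=5,interpolation=cv2.INTER_CUBIC)
b=cv2.resize(i[105:225,188:308],None,fx=3.3,fy=3.3,interpolation=cv2.INTER_CUBIC)
c=np.zeros((400,800,3),np.uint8);c[:350,:400]=a;c[:396,404:800]=b[:396,:396]
cv2.imwrite("pics/crop.png",c)
```

```text
(no output)
```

View pics/crop.png

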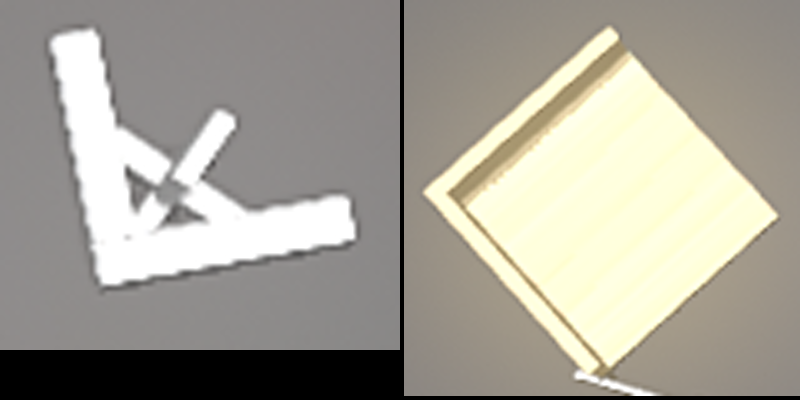

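The crop confirms it: a right-angled white square with its fin on the bisector. In crop pixels the heel is at (103,287) and the tips at (50,42) and (355,241). The box's outer corner is at (426,190), its wall ends at (611,27) and (585,372), and the base's far corner at (777,215).

```bash
cat > h.py <<'E'
import numpy as np,cv2
from scipy.optimize import least_squares
from scipy.spatial.transform import Rotation as R
def proj(d,P):
    K=np.array([[d["fx"],0,d["cx"]],[0,d["fy"],d["cy"]],[0,0,1]])
    return cv2.projectPoints(np.asarray(P,float),d["rvec"],d["tvec"],K,np.array([d["k1"],0,0,0]))[0][:,0]
def world(p,P):
    P=np.asarray(P,float);c,s=np.cos(p[2]),np.sin(p[2])
    return np.c_[p[0]+c*P[:,0]-s*P[:,1],p[1]+s*P[:,0]+c*P[:,1],P[:,2]]
def fit(d,P,px,p0):
    r=least_squares(lambda p:(proj(d,world(p,P))-px).ravel(),p0)
    return r.x,np.abs(r.fun).max()
def down(yaw): # tool z down; tool y along world yaw
    y=np.array([np.cos(yaw),np.sin(yaw),0]);z=np.array([0,0,-1.])
    return R.from_matrix(np.c_[np.cross(y,z),y,z]).as_quat()
E
python3 - <<'E'
from h import *
from workcell import *
d=get_image("top")
s=lambda x,y:(405+x/5-.4,105+y/5-.4)
b=lambda x,y:(188+(x-404)/3.3-.35,105+y/3.3-.35)
sq,e=fit(d,[[0,0,.014],[0,.14,.014],[.14,0,.014],[.14,.024,.014]],[s(103,287),s(50,42),s(355,241),s(347,196)],[.5,-.2,-1.4]);print(sq,e)
bx,e=fit(d,[[-.012,-.012,.054],[-.012,.188,.054],[.188,-.012,.054],[.188,.188,.009]],[b(426,190),b(611,27),b(585,372),b(777,215)],[.5,.3,-2.3]);print(bx,e)
np.save("sq.npy",sq);np.save("bx.npy",bx)
f=world(sq,[[.056,.056,0]])[0];g=world(bx,[[.056,.056,0]])[0];print(f,g)
print(proj(d,world(sq,[[.056,.056,.058]])),"fin seen centre",s(205,150))
# arm options
q0=read_state()["qpos"]
for n,p,y in(("grasp",f,sq[2]+np.pi/4),("place",g,bx[2]+np.pi/4)):
    for k in(1,-1): print(n,k,np.round(solve_ik([p[0],p[1],.15],down(y+k*np.pi/2)) if solve_ik([p[0],p[1],.15],down(y+k*np.pi/2)) is not None else np.nan,2))
E
```

```text
[ 0.51017368 -0.2849688  -1.35564909] 0.26808921214257
[ 0.48929849  0.31948866 -2.38575875] 0.4877506219912675
[ 0.57683811 -0.32772221  0.        ] [0.48695746 0.24032731 0.        ]
[[445.46854303 134.73062514]] fin seen centre (445.6, 134.6)
grasp 1 [ 0.06  0.63  0.59  1.6  -0.4   1.03  1.77]
grasp -1 [-0.2   0.84  1.08  1.61 -0.79  1.19 -1.09]
place 1 [-0.93  0.41  0.51  1.91 -0.25  0.89 -0.32]
place -1 [-0.47  0.37 -0.06  1.89  0.03  0.88  2.57]
```

Both fits are under 0.5 px, and the projected fin centre matches the one seen. I'll go above the square and take one close look.

Run:
```python
from h import *
from workcell import *
sq=np.load("sq.npy");f=world(sq,[[.056,.056,0]])[0]
move_to([f[0],f[1],.2],down(sq[2]+3*np.pi/4))
d=get_image("wrist");s=read_state();print(s["time"],s["tcp_pos"])
im=d["img"][:,:,::-1].copy()
P=proj(d,world(sq,[[0,0,.014],[.14,0,.014],[0,.14,.014],[.04,.04,.058],[.072,.072,.058]]));print(P)
for p in P: cv2.drawMarker(im,tuple(int(v) for v in p.round()),(0,0,255),0,8)
cv2.imwrite("pics/w1.png",im)
```

```text
3.8 [ 0.57720643 -0.32709412  0.19995031]
[[316.9788784  106.35974779]
 [230.92408674 196.3604036 ]
 [402.8593126  196.51157448]
 [316.89714191 165.70609714]
 [316.87178856 210.32457342]]
```

View pics/w1.png

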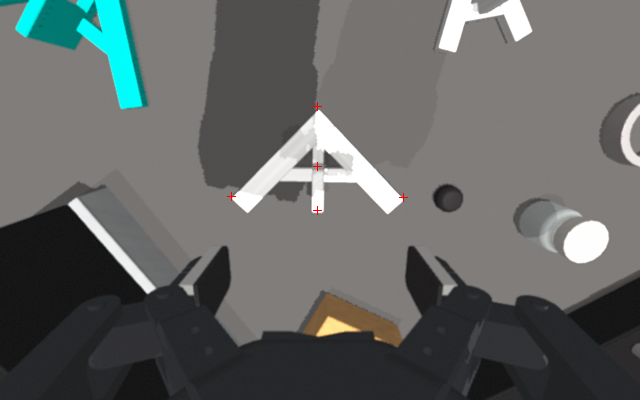

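The markers land on the heel (317,107), tips and fin to within about 1 mm. Next I'll grasp, lift and look at the held square.

Run:
```python
from h import *
from workcell import *
sq=np.load("sq.npy");f=world(sq,[[.056,.056,0]])[0]
print(servo_line([f[0],f[1],.024],velocity=.12,max_force=15))
gripper_to(0,grip_force=60)
s=read_state();print(s["time"],s["tcp_pos"],s["width"],s["finger_force"],s["force"])
servo_line([f[0],f[1],.15],velocity=.15)
s=read_state();print(s["time"],s["tcp_pos"],s["width"],s["force"])
bx=np.load("bx.npy");g=world(bx,[[.068,.068,0]])[0]
move_to([g[0],g[1],.15],down(bx[2]+3*np.pi/4))
d=get_image("wrist");s=read_state();print(s["time"],s["tcp_pos"],s["width"],s["force"])
im=d["img"][:,:,::-1].copy()
P=proj(d,world(bx,[[0,0,.054],[.188,0,.054],[0,.188,.054],[.188,.188,.009]]))
for p in P: cv2.drawMarker(im,tuple(int(v) for v in p.round()),(0,0,255),0,10)
h=.15-.024; p=[*world(bx,[[.012,.012,0]])[0][:2],bx[2]]
for q in proj(d,world(p,[[0,0,.014+h],[.14,0,.014+h],[0,.14,.014+h]])): cv2.drawMarker(im,tuple(int(v) for v in q.round()),(0,180,0),0,10)
cv2.imwrite("pics/w2.png",im)
```

```text
False
6.0833 [ 0.57689765 -0.32779534  0.02415953] 0.13611478527465906 59.48017179965973 [-0.52924665  0.81055002  3.08201249]
7.075 [ 0.57643742 -0.32730802  0.14893308] 0.12870486277221893 [ 0.75507428  0.76603563 -5.3154588 ]
9.1333 [0.4869127  0.22261412 0.15005653] 0.13003062748088606 [-0.22977907 -0.81100897 -4.32141591]
```

View pics/w2.png

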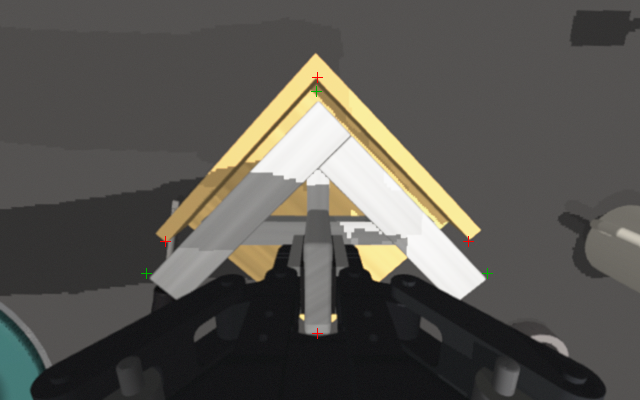

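The square is held, heel seen at (320,103) and tips at (153,278) and (486,280). The heel is about 12 px lower than predicted, so I'll check its tilt with PnP.

```bash
python3 - <<'E'
from h import *
from workcell import *
d=get_image("wrist")
K=np.array([[d["fx"],0,d["cx"]],[0,d["fy"],d["cy"]],[0,0,1]]);D=np.array([d["k1"],0,0,0])
O=np.array([[0,0,14],[140,0,14],[140,24,14],[0,140,14],[24,140,14],[24,24,14]],float)/1000
px=np.array([[320,103],[153,278],[177,299],[486,280],[460,299],[319,170]],float)
for n in(5,):
    ok,rv,tv=cv2.solvePnP(O[:n],px[:n],K,D,flags=cv2.SOLVEPNP_IPPE)
    ok,rv,tv=cv2.solvePnP(O[:n],px[:n],K,D,rv,tv,True)
    print((cv2.projectPoints(O[:n],rv,tv,K,D)[0][:,0]-px[:n]).round(1).tolist())
    Rc=cv2.Rodrigues(d["rvec"])[0];Rw=Rc.T@cv2.Rodrigues(rv)[0];t=Rc.T@(tv.ravel()-d["tvec"])
    print("heel",t,"z",Rw[:,2],"yaw",np.arctan2(Rw[1,0],Rw[0,0]))
    print("fin",t+Rw@[.056,.056,0],"tips",t+Rw@[.14,0,0],t+Rw@[0,.14,0])
bx=np.load("bx.npy");print("box",bx,"expect heel",world(bx,[[.012,.012,.126]]))
E
python3 - <<'E'
import cv2
from workcell import *
i=get_image("wrist")["img"][40:320,130:500,::-1]
cv2.imwrite("pics/w2c.png",cv2.resize(i,None,fx=2.1,fy=2.1,interpolation=cv2.INTER_CUBIC))
E
```

```text
[[-0.0, -0.4], [-2.0, -3.6], [3.5, 3.6], [1.2, -4.3], [-2.6, 4.7]]
heel [0.49060118 0.29540669 0.1054081 ] z [0.00520401 0.19207653 0.98136615] yaw -2.4000515707791785
fin [0.48791298 0.21773287 0.12062495] tips [0.38830437 0.20171104 0.12428901] [0.58617749 0.1949178  0.12456932]
box [ 0.48929849  0.31948866 -2.38575875] expect heel [[0.48879684 0.30252551 0.126     ]]
```

View pics/w2c.png

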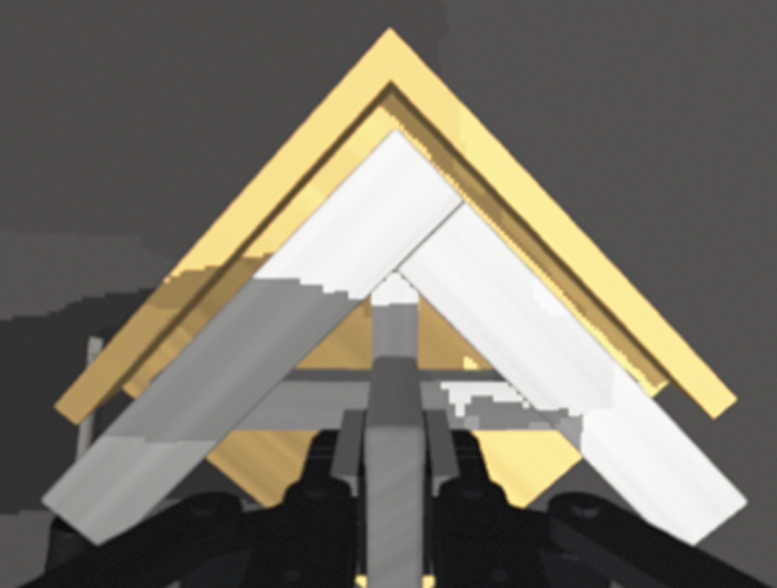

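The held square has sagged nose-down by several degrees about the pad axis. The heel still has about 17 mm to each wall. I'll lower it onto the base, which levels it, open slightly so it lies flat, regrip and look before pressing.

Run:
```python
from h import *
from workcell import *
bx=np.load("bx.npy");g=world(bx,[[.068,.068,0]])[0]
servo_line([g[0],g[1],.07],velocity=.12)
print(servo_line([g[0],g[1],.034],velocity=.04,max_force=25))
s=read_state();print(s["time"],s["tcp_pos"],s["force"])
gripper_to(.3)
s=read_state();print(s["time"],s["tcp_pos"],s["width"],s["force"])
if s["tcp_pos"][2]>.036: servo_line([g[0],g[1],.034],velocity=.05,max_force=10)
gripper_to(0,grip_force=50)
d=get_image("wrist");s=read_state();print(s["time"],s["tcp_pos"],s["width"],s["force"])
im=d["img"][:,:,::-1].copy()
p=[*world(bx,[[.012,.012,0]])[0][:2],bx[2]]
for q in proj(d,world(p,[[0,0,.023],[.14,0,.023],[0,.14,.023]])): cv2.drawMarker(im,tuple(int(v) for v in q.round()),(0,180,0),0,10)
for q in proj(d,world(bx,[[0,0,.054],[.188,0,.054],[0,.188,.054]])): cv2.drawMarker(im,tuple(int(v) for v in q.round()),(0,0,255),0,10)
cv2.imwrite("pics/w3.png",im)
```

```text
False
11.1 [0.48661806 0.22341579 0.0342073 ] [-0.57300886 -0.32665123 -3.78296117]
11.3917 [0.48668945 0.22351704 0.03427796] 0.3014949981208199 [-0.28616559 -1.01059305  0.3564474 ]
11.7083 [0.48660951 0.22347478 0.03424518] 0.13261899053380363 [-1.52934094  0.64086788  5.78080393]
```

View pics/w3.png

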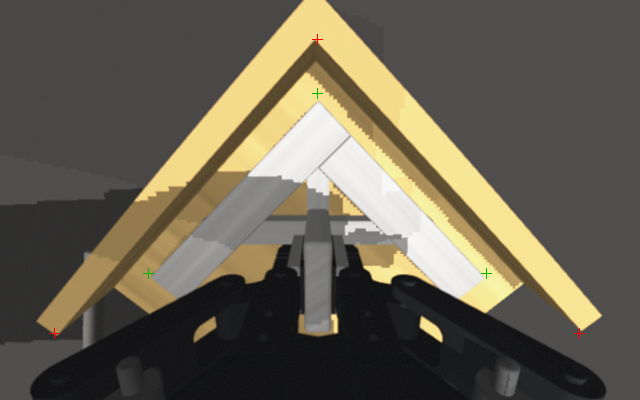

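The heel is at (318,101) and the legs run parallel to both panels, with a gap of roughly 12–15 mm on each side. It lies flat, held against the base. Now I'll press it in, one wall at a time under force guard.

Run:
```python
from h import *
from workcell import *
bx=np.load("bx.npy");c,s=np.cos(bx[2]),np.sin(bx[2]);ex=np.array([c,s,0]);ey=np.array([-s,c,0])
t=np.array(read_state()["tcp_pos"])
def rep(n):
    global st
    st=read_state();f=np.array(st["force"]);p=np.array(st["tcp_pos"])
    o=p-[bx[0],bx[1],0];print(n,round(st["time"],2),"tcp box",(1e3*np.array([o@ex,o@ey,p[2]])).round(1),"F",np.round([f@ex,f@ey,f[2]],1))
    return f@ex,f@ey
rep("start")
b=-(ex+ey)/2**.5
servo_line(t+b*.008,velocity=.04,max_force=15);t=t+b*.008;f0=rep("slide")
for k in range(24):
    F=np.array(rep(k))
    if F.min()>5: break
    dv=[0.0015 if v<5 else 0 for v in F]
    if k and F.max()>20: print("high");break
    t=t-ex*dv[0]-ey*dv[1]; servo_line(t,velocity=.02)
dwell(.5);rep("hold")
np.save("t.npy",t)
```

```text
start 11.71 tcp box [67.8 68.  34.2] F [ 0.7 -1.5  5.8]
slide 12.06 tcp box [61.7 61.9 34.3] F [-2.8 -2.4  1.9]
0 12.06 tcp box [61.7 61.9 34.3] F [-2.8 -2.4  1.9]
1 12.32 tcp box [60.7 61.  34.3] F [0.9 1.5 2.4]
2 12.57 tcp box [59.2 59.5 34.3] F [2.8 2.8 3.4]
3 12.83 tcp box [57.6 57.9 34.3] F [0.9 3.6 3. ]
4 13.09 tcp box [56.1 56.3 34.3] F [2.7 1.7 3. ]
5 13.35 tcp box [54.6 54.9 34.3] F [1.9 2.4 3.9]
6 13.61 tcp box [54.2 54.5 34.3] F [9.4 7.6 9.4]
hold 14.11 tcp box [54.2 54.4 34.3] F [9.2 8.  9.1]
```

Both walls react (9 and 8 N, against 2–3 N of sliding friction). I'll press slightly more, hold, release, rise and look.

Run:
```python
from h import *
from workcell import *
bx=np.load("bx.npy");c,s=np.cos(bx[2]),np.sin(bx[2]);ex=np.array([c,s,0]);ey=np.array([-s,c,0])
t=np.load("t.npy")-(ex+ey)*.0008
servo_line(t,velocity=.02);dwell(.6)
f=np.array(read_state()["force"]);print(f@ex,f@ey,f[2])
gripper_to(.35);dwell(.2)
print(read_state()["force"])
p=np.array(read_state()["tcp_pos"]);servo_line([p[0],p[1],.16],velocity=.12)
d=get_image("wrist");d2=get_image("top");print(read_state()["time"],read_state()["finger_force"])
im=np.zeros((600,640,3),np.uint8);im[:300]=d["img"][:300,:,::-1]
im[300:]=cv2.resize(d2["img"][100:225,185:452,::-1],(640,300),interpolation=cv2.INTER_CUBIC)
cv2.imwrite("pics/w4.png",im)
```

```text
15.318647405461267 11.438961073191306 12.314351937801991
[ 0.80213759 -0.27409889  0.07474976]
16.775 0.0
```

View pics/w4.png

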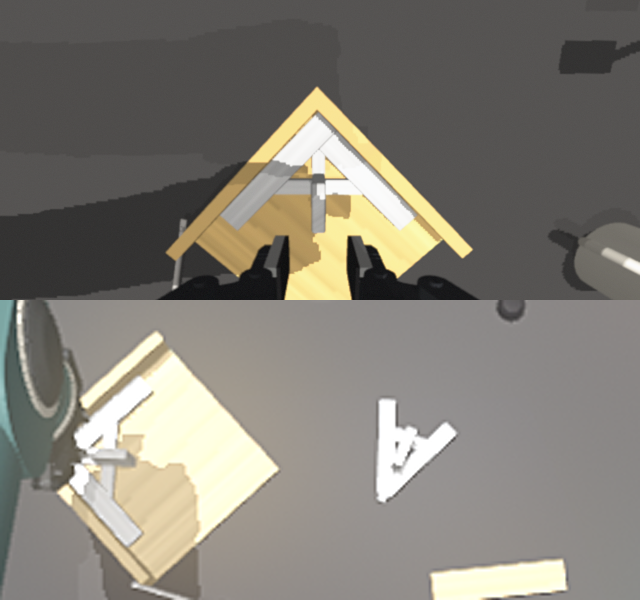

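The square lies in the corner with its heel at (318,114) and the mitre gauge is undisturbed. One enlarged check for flushness.

Run:
```python
from h import *
from workcell import *
bx=np.load("bx.npy");d=get_image("wrist")
im=cv2.resize(d["img"][80:280,160:480,::-1],(800,500),interpolation=cv2.INTER_CUBIC)
for q in proj(d,world(bx,[[0,0,.023],[.14,0,.023],[0,.14,.023]])): cv2.drawMarker(im,(int((q[0]-160)*2.5),int((q[1]-80)*2.5)),(0,0,255),0,12)
cv2.imwrite("pics/w5.png",im)
```

```text
(no output)
```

View pics/w5.png

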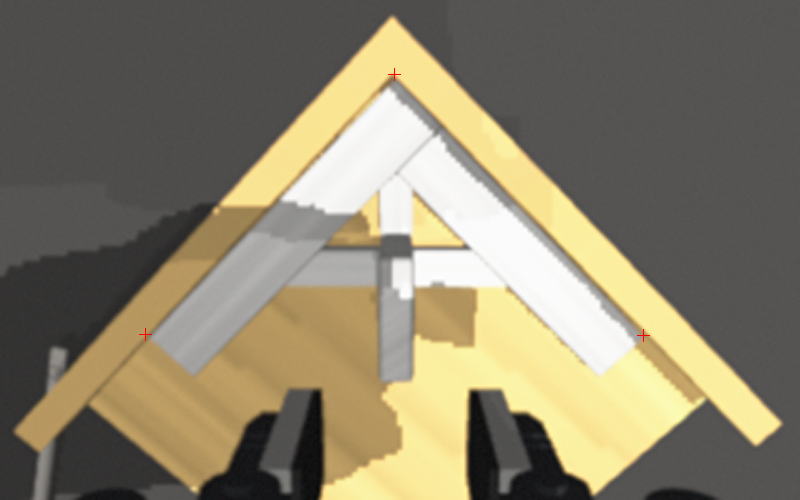

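Heel (393,80) and tips (147,340) and (638,345) lie along both panels with no visible gap, and the gripper is clear. Handing in.

```bash
python3 -c "
from workcell import *
print(finish_job())"
```

```text
the job is handed in; nothing more can be done
None
```

I pressed the square against both side panels (about 15 N and 11 N, held 0.6 s), then released it; it lies flat and flush in the corner with no gap visible in the camera image, the mitre gauge was left untouched, and I handed the job in at about 17 s, with no verdict returned.

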